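# Rake the offcut out from under the belt sander

### The job

A wooden offcut has fallen under the belt sander's table: get it out with the chip rake, never touching the offcut with the gripper or arm. The rake was shoved handle-first into the low plywood shelf: pull it out by its neck, set it down on the bench and let go, then take it by its wooden handle, reach its head in under the table behind the offcut and rake the offcut out onto the open bench just in front of the table. Leave the offcut and the whole rake lying on the bench clear of the table, and do not disturb the glue bottle, the jar or the cork sanding block.

Things in the scene. Friction and masses are not known exactly. Their poses are not given: they have to be found in the camera images.
- sander: Bench belt sander, fixed. Origin on the bench below the middle of the front edge of its dark steel table (the edge facing the robot); x into the machine, y along the edge, z up. In mm: table underside 105, top 113 above the bench; two plates, x 0 to 200, |y| 35 to 140, with an open slot 70 wide between them, through which the offcut shows from above.
- sander_bay (a point): Point on the bench under the sander's table, 86 mm behind its front edge, middle of the bay that is open to the front (axes as sander). Bay walls: cheeks 85 mm either side (40 to 190 mm behind the front edge), back plate 172 mm behind the front edge. An upright belt arm 345 mm high stands behind the back plate.
- shelf: Low plywood bench shelf, fixed, with a red tray on its rear half. Origin: on the bench in the middle of its open mouth; x points into it, z up. In mm: 160 deep, 190 wide, clear height 45, board top at 57, tray (x = 72 to 148) top at 87; inside clear width 160.
- rake_grip (a point): Centre of the wooden handle of the chip rake, a T lying on the bench, 160 g. In mm: handle 100 long x 22 wide x 30 tall, then a steel neck 10 x 10 whose underside is 20 above the bench, clear of the offcut, then a crossbar head 30 tall reaching the bench. x from handle to head, y across, z up. Balance point about 40 from here towards the head. At first the whole handle is in the shelf, 35 to 48 behind its mouth.
- rake_neck (a point): Point on the same rake's neck, 145 mm from rake_grip towards the head, about 55 mm outside the shelf's mouth at the start; the neck is 10 mm wide here, its centre 25 mm above the bench, axes as rake_grip.
- rake_head (a point): Centre of the same rake's head, 194 mm from rake_grip: a flat steel bar 80 mm wide across, 12 mm thick along the rake, 30 mm tall, centre 15 mm above the bench; axes as rake_grip.
- offcut_center (a point): Centre of the loose wooden offcut, a block 36 (x) x 60 (y) x 14 (z) mm, about 25 g, flat on the bench under the sander's table, 50 to 80 mm behind the front edge at the start.
- glue: White glue bottle standing on the bench, radius 30 mm, 160 mm tall; origin at the centre of its underside. Bystander.
- jar: Glass jar with a steel lid, radius 34 mm, 85 mm tall; origin at the centre of its underside. Bystander.
- sandblock: Cork sanding block 70 x 110 x 40 mm tall; origin at the centre of its underside. Bystander.
Mind the look-alikes: they are no part of the job. Of the things like the part that bears offcut_center, leave any that is turquoise; of the rest the smaller one is meant. Several things have the shape of the shelf; the one meant has the colours described above.

How it is judged (in metres and radians):
On the way, in this order (a step that is already met when the one before it is completed fails the run):
1. the whole rake is out of the shelf, lying flat on the bench and let go (x of rake_grip in the frame of shelf below -0.05 m and height (world z) of each of rake_grip, rake_head below 0.023 m and contact force between the fingers and rake below 0.2 N), for 0.2 s.
2. the rake, held by its handle, has its head under the sander's table (x of rake_head in the frame of sander between 0.05 and 0.175 m and y of rake_head in the frame of sander between -0.085 and 0.085 m and height (world z) of rake_head below 0.1 m and x of the grasp point in the frame of rake_grip below 0.06 m and contact force between the fingers and rake above 0.5 N), for 0.1 s.
At the end, for the whole second after the job is handed in: The offcut rests on the bench with its centre at least 20 mm in front of the sander table's front edge and within 300 mm of that edge's middle; the rake lies flat on the bench, released and at rest, with handle and head centres at least 4 mm in front of the edge (x of offcut_center in the frame of sander below -0.02 m and horizontal distance between offcut_center and sander below 0.3 m and height (world z) of offcut_center between 0.003 and 0.035 m and linear speed of each of offcut, rake below 0.02 m/s and x of each of rake_head, rake_grip in the frame of sander below -0.004 m and height (world z) of rake_grip between 0.008 and 0.023 m and height (world z) of rake_head between 0.008 and 0.023 m); the robot touches nothing.
It fails at once if the gripper or arm touches the offcut (contact force between any of the fingers, the arm and offcut above 0.3 N).
It fails at once if a bystander (glue, jar, sanding block) is moved more than 30 mm (distance of any of glue, jar, sandblock from where it was at the start of the episode above 0.03 m).
It also fails if it takes over 67 s, if anything falls off the work surface, if the arm or the gripper's body presses on something with over 40 N, if the wrist force passes 120 N, or if a joint passes its speed limit or range.

### The arm

A 6-joint arm with a two-finger parallel gripper is mounted at the origin on the work surface. World frame = base frame: x ahead of the robot, y to its left, z up, the work surface at z = 0. Lengths are in mm, angles in rad, forces in N, time in s.
With the tool pointing down it reaches from about 275 to 1000 mm from the base axis. Payload 8.4 kg.
Tool frame: the origin (TCP) lies between the finger pads; the fingertips stand 8 mm ahead of it and the grasp point (between the pads) lies 11 mm behind it (tcp_to_tips is the distance from the TCP to the fingertips, in mm); z points along the fingers, y is the line along which they close (so a half turn about z gives the same grasp; the last joint's range is limited). The gripper opens to 85 mm and grips with 20 to 120 N. Pads are 22 mm wide; open, the fingers measure 114 mm over their backs; the gripper's body (76 mm by 85 mm) begins 54 mm behind the grasp point. The pads swing forward as they close: fully open they stand 13 mm farther back than shut.
Start: joints at [1.148, 0.353, 1.633, -0, 1.155, -0.002], TCP at [255.306, 570.48, 239.281] pointing down, gripper open.
Joint ranges: [-2.63, 2.63], [-0.92, 2.1], [0.06, 2.66], [-1.3, 4.44], [0, 2.69], [-3.02, 3.02]. Speed limits (rad/s): [2.22, 2.22, 2.79, 3.14, 3.14, 3.14].

### API

Orientations are given as [roll, pitch, yaw] about the fixed x, y, z axes, in that order (R = Rz(yaw) Ry(pitch) Rx(roll)).
In Python, from rig import * gives the robot as it stands.
- The arm moves only by the tool step_arm, never from a script. Its argument "motion" is a list of rows, each an object with "claw": the finger opening in mm, from 0 to 85.4; "delta_pos": the shift along the tool's x, y, z in mm, a list of three; "turn": the turn about the tool's z in rad. In form: [{"claw": claw, "delta_pos": [dx, dy, dz], "turn": turn}, ...]. A call has 1 to 8 rows; each row shifts and turns the commanded pose from where the row before left it, along the tool's axes as they then stand; what a row does not reach is not made up. A row lasts 1/12 s, in which the tool goes at most 41.7 mm and 7.16 degrees, less where a joint would pass 70% of its speed; a pose out of reach is approached as far as the arm can. A call is refused whole if a number of a shift passes 41.7 or a number of a turn 0.125, either way. A call with a gripper value outside its range is refused whole. The fingers move at their own pace and stop on an object; "force" is the grip in N (left out, the last holds). Time passes only in rows, so rows that do not move let the fingers close. It gives the time, the measured TCP pose, the force, the opening and the grip force at its end, in the units of the state.
- sense(): the state, without advancing time (a new reading comes with each control period).
- grab_frame(name): name is "scene" or "top" or "wrist"; returns a dict with "img" (384x512x3 uint8, red, green, blue), "vertical_fov" (degrees; the focal length in pixels is half the picture's height over the tangent of half this angle, whatever the lens; pixels are square), "cx", "cy" (the principal point, pixels), "R" (3x3) and "t" (3): a world point X has camera coordinates R X + t. Camera axes: x right, y down, z forward; pixel columns grow to the right and rows downward; lengths in mm; the calibration is good to about 2 mm. A picture is of the moment at which its call begins. There is no depth.
- sign_off(): hands the job in; it is judged then, once.
The state is a dict: "clock": time; "qpos": joint angles; "qvel": joint speeds; "joint_efforts": joint torques, N m; "eef_pos": TCP position; "tcp_rot": TCP orientation; "contact_force": force on the tool from outside, world axes, zero at the start; "wrist_torque": the same for the moment, N m; "opening": opening from 0.0 (shut) to 1.0 (fully open); "grasp_force": force on a finger pad.
Only numpy, scipy, OpenCV 4.12 (cv2) and the standard library are available. Lean on these libraries where they do the work, as an engineer would, in place of code of your own. Each camera call takes 0.05 s, during which the arm holds its last target. There are 200 camera calls.

## Working session

There is one attempt and no reset: what is moved stays moved. The work goes in short steps, Python scripts to look and compute and a tool call to move; the robot and the scene stay as the last step left them, time stands still between calls to the robot, and variables do not carry over. Pictures are saved under pics/ and viewed, at most 12 in all, crops included, and the job is handed in when it is done.

Besides the shell and the picture viewer there is one more tool, called after "Emit:" by a JSON object that holds its "op" and its "data". step_arm: Moves the arm, as the interface text tells. Its arguments: {"type":"object","properties":{"motion":{"type":"array","items":{"type":"object","properties":{"claw":{"type":"number"},"delta_pos":{"type":"array","items":{"type":"number"}},"turn":{"type":"number"}}}},"force":{"type":"number"}},"required":["motion"]}

```bash
mkdir -p pics
cat > h.py <<'E'
from rig import *
import numpy as np, cv2, pickle
def snap(n,f):
    c=grab_frame(n); pickle.dump(c,open(f'pics/{f}.pkl','wb')); cv2.imwrite(f'pics/{f}.png',np.ascontiguousarray(c['img'][:,:,::-1])); return c
def load(f): return pickle.load(open(f'pics/{f}.pkl','rb'))
def crop(f,x0,y0,x1,y1,s,o):
    im=cv2.imread(f'pics/{f}.png')[y0:y1,x0:x1]; cv2.imwrite(f'pics/{o}.png',cv2.resize(im,None,fx=s,fy=s,interpolation=cv2.INTER_CUBIC))
def pix(c,u,v,z):
    f=c['img'].shape[0]/2/np.tan(np.radians(c['vertical_fov'])/2)
    R=np.array(c['R']);t=np.array(c['t']); d=R.T@np.array([(u-c['cx'])/f,(v-c['cy'])/f,1]); o=-R.T@t
    return (o+d*(z-o[2])/d[2])[:2].round(1)
E
python3 - <<'E'
from h import *
for n in('top','scene'):
    c=snap(n,n+'0'); print(n,c['vertical_fov'],c['cx'],c['cy'],(-np.array(c['R']).T@c['t']).round())
a=cv2.imread('pics/top0.png');cv2.imwrite('pics/top0b.png',cv2.resize(a,(800,600),interpolation=cv2.INTER_CUBIC))
print(sense())
E
```

```text
top 45.16646774239829 258.8499595758809 185.39696436541973 [ 387.  -22. 1301.]
scene 47.197571007834384 259.47034886730233 191.18829779409103 [ 841. -731. 1114.]
{'clock': 0.1, 'qpos': array([ 1.14756643e+00,  3.53572381e-01,  1.63405118e+00, -1.11867615e-05,
        1.15518755e+00, -2.37045244e-03]), 'qvel': array([-0.00139135, -0.00097774, -0.00154763,  0.00154311, -0.00056668,
       -0.00167184]), 'joint_efforts': array([ 5.84648387e-04, -6.06353617e+01, -3.42820466e+01,  1.21270464e-04,
        4.03236379e-03, -3.55302757e-05]), 'eef_pos': array([255.15939275, 570.09557319, 238.64448033]), 'tcp_rot': array([-3.14037417e+00,  7.34060528e-06,  2.72073774e+00]), 'contact_force': array([-0.09951941, -0.124877  ,  0.44172276]), 'wrist_torque': array([-0.0512566 , -0.02575441,  0.00275539]), 'grasp_force': 0.0, 'opening': 0.9957134298368487}
```

View pics/top0b.png

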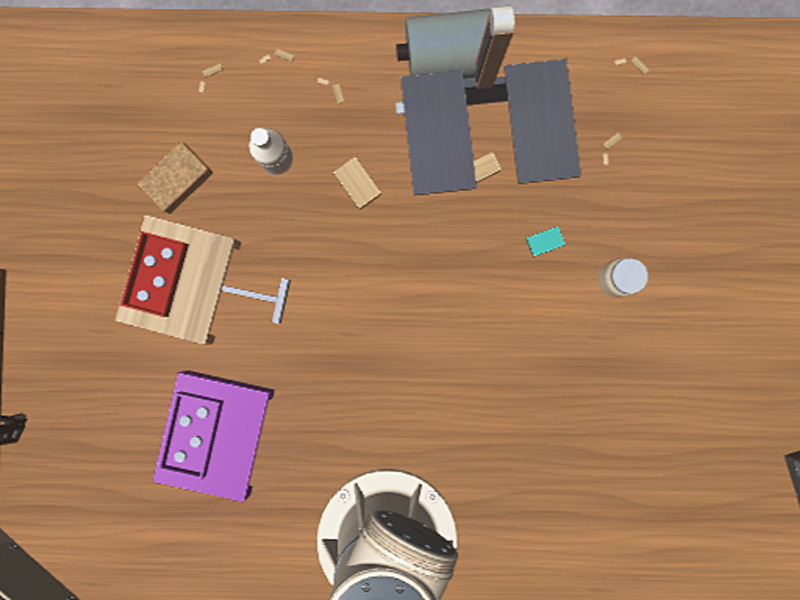

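View pics/scene0.png

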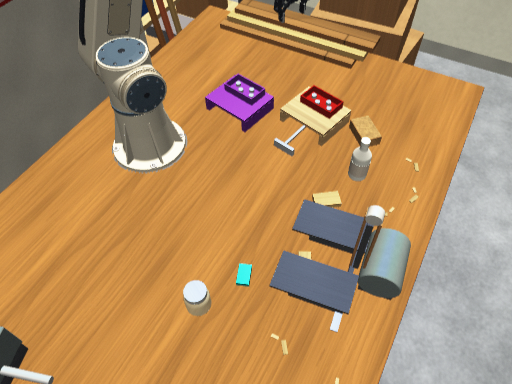

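The top view (800x600 px) shows these candidates.
- **Offcut:** there are wooden blocks at (357,183), larger and in the open, and at (487,167), under the slot. There is also a turquoise one at (545,241). The block at (487,167) is meant: it isn't turquoise and lies under the table.
- **Shelf:** the plywood one with the red tray at (180,280) is meant, not the purple one at (212,435).

I'll confirm both with enlarged crops.

Run:
```python
from h import *
crop('top0',60,130,200,235,5.6,'c1')
crop('top0',205,0,385,135,4.4,'c2')
```

```text
(no output)
```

View pics/c1.png

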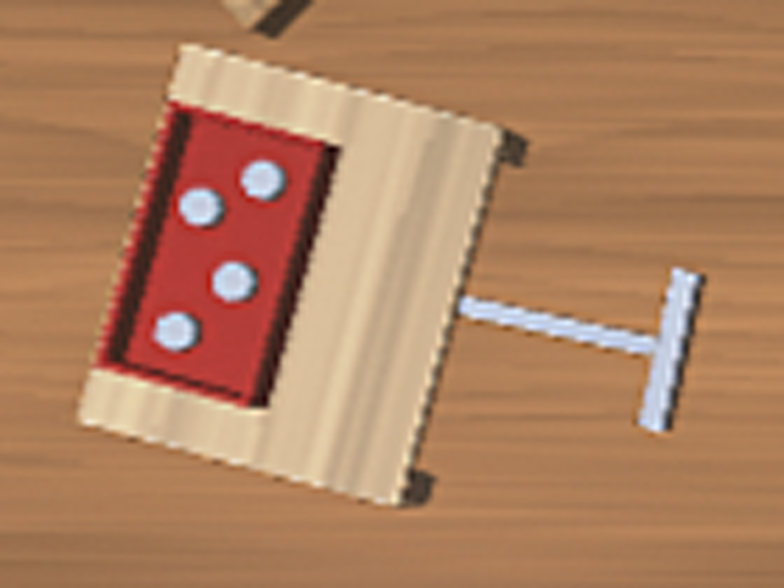

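View pics/c2.png

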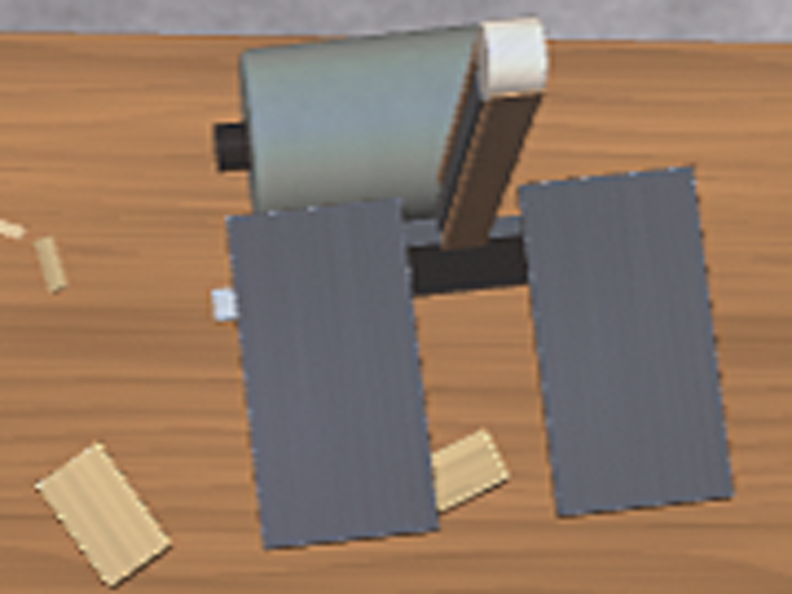

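The crops confirm both targets: the red-tray shelf with the rake's steel T sticking out (c1), and the wooden offcut showing in the slot, right end corners (486,430) and (509,474) (c2). Computing positions.

Run:
```python
from h import *
c=load('top0')
A=lambda u,v,z:pix(c,60+u/5.6-.4,130+v/5.6-.4,z)
B=lambda u,v,z:pix(c,205+u/4.4-.4,v/4.4-.4,z)
n1,n2=A(462,305,30),A(655,347,30)
hs=[A(*p,30) for p in((675,270),(703,275),(668,430),(640,427))]
h=np.mean(hs,0);print('neck',n1,n2,'head',h,hs)
d=n2-n1;print('yaw neck',np.degrees(np.arctan2(d[1],d[0])));e=(hs[0]+hs[1]-hs[2]-hs[3])/2;print('head len',np.linalg.norm(e),'yaw',np.degrees(np.arctan2(e[1],e[0]))-90)
m=[A(500,128,57),A(400,505,57)];print('mouth',m,np.mean(m,0));e=m[0]-m[1];print(np.degrees(np.arctan2(e[1],e[0])))
E=[B(*p,113) for p in((265,549),(438,530),(557,517),(733,495))];print('edge',E)
o=np.mean(E,0);e=E[0]-E[3];x=np.array([e[1],-e[0]])/np.linalg.norm(e);y=np.array([-x[1],x[0]]);print('sander',o,'len',np.linalg.norm(e),'yaw',np.degrees(np.arctan2(x[1],x[0])))
p,q=B(486,430,14),B(509,474,14);print('off edge',p,q,np.linalg.norm(p-q));s=(p-q)/np.linalg.norm(p-q);l=np.array([-s[1],s[0]]);
oc=(p+q)/2+30*l;print('off c',oc,'in sander',[(oc-o)@x,(oc-o)@y],'x axis yaw rel',np.degrees(np.arctan2(s@y,s@x)))
for k in(p,q):print([(k-o)@x,(k-o)@y])
T=lambda u,v,z:pix(c,u/1.5625,v/1.5625,z)
print('bigoff',T(357,183,14),'turq',T(546,241,10),'jar',T(629,275,85),'glue cap',T(260,136,160),'block',T(174,177,40),'purple',T(213,435,57))
```

```text
neck [441.9 296.2] [422.4 201. ] head [420.85 192.85] [array([460.4, 191.9]), array([458.1, 178.1]), array([381.8, 193.8]), array([383.1, 207.6])]
yaw neck -101.57588473727462
head len 78.38832821281495 yaw -101.55362083492034
mouth [array([526.5, 273.1]), array([344.4, 317. ])] [435.45 295.05]
-13.554029595655754
edge [array([596.9, -38.6]), array([ 609.5, -140.4]), array([ 618.1, -210.4]), array([ 632.5, -314.2])]
sander [ 614.25 -175.9 ] len 277.88976231592267 yaw 7.360294963735132
off edge [ 692.9 -180.4] [ 664.7 -195.3] 31.894356867634066
off c [ 664.78498155 -161.32493152] in sander [np.float64(51.98577030043661), np.float64(7.981019203937989)] x axis yaw rel 20.490280250727274
[np.float64(77.42545036811947), np.float64(-14.53864282847139)]
[np.float64(47.54899889035208), np.float64(-25.70321389486736)]
bigoff [633.7  62.3] turq [ 533.8 -278.6] jar [ 469.3 -404.2] glue cap [679.3 208.7] block [635.2 382.7] purple [188.4 299. ]
```

Emit:
{"op": "step_arm", "data": {"motion": [{"claw": 60, "turn": 0.12}, {"claw": 60, "turn": 0.12}, {"claw": 60, "turn": 0.12}, {"claw": 60, "turn": 0.12}, {"claw": 60, "turn": 0.12}, {"claw": 60, "turn": 0.12}], "force": 60}}

```text
schema error: expected keys claw, delta_pos, turn
```

Emit:
{"op": "step_arm", "data": {"motion": [{"claw": 60, "turn": 0.12}, {"claw": 60, "turn": 0.12}, {"claw": 60, "turn": 0.12}, {"claw": 60, "turn": 0.12}, {"claw": 60, "turn": 0.12}, {"claw": 60, "turn": 0.03}, {"claw": 60}]}}

```text
schema error: expected keys claw, delta_pos, turn
```

```bash
cat >> h.py <<'E'
def go(x,y,z=None,yaw=None,p=True):
    s=sense();e=s['eef_pos'];w=s['tcp_rot'][2];d=np.array([x,y])-e[:2]
    r=dict(yaw=np.degrees(w).round(2),e=e.round(1),dx=(d@[np.cos(w),np.sin(w)]).round(1),dy=(d@[np.sin(w),-np.cos(w)]).round(1),dz=None if z is None else (e[2]-z).round(1))
    if yaw is not None: r['turn']=round(float((w-np.radians(yaw)+np.pi)%(2*np.pi)-np.pi),3)
    r['f']=s['contact_force'].round(1);r['t']=s['clock'];r['open']=s['opening'];r['q6']=s['qpos'][5]
    print(r)
E
python3 -c "
from h import *
go(431,241,14,78.5)"
```

```text
{'yaw': np.float64(155.89), 'e': array([255.2, 570.1, 238.6]), 'dx': np.float64(-294.9), 'dy': np.float64(-228.5), 'dz': np.float64(224.6), 'turn': 1.351, 'f': array([-0.1, -0.1,  0.4]), 't': 0.1, 'open': 0.9957134298368487, 'q6': np.float64(-0.002370452436201736)}
```

Emit:
{"op": "step_arm", "data": {"motion": [{"claw": 60, "delta_pos": [0, 0, 0], "turn": 0.12}, {"claw": 60, "delta_pos": [0, 0, 0], "turn": 0.12}, {"claw": 60, "delta_pos": [0, 0, 0], "turn": 0.12}, {"claw": 60, "delta_pos": [0, 0, 0], "turn": 0.12}, {"claw": 60, "delta_pos": [0, 0, 0], "turn": 0.12}, {"claw": 60, "delta_pos": [0, 0, 0], "turn": 0.12}], "force": 60}}

```text
clock: 0.6
eef_pos: [255.2, 570.2, 238.8]
tcp_rot: [-3.141, 0.001, 1.995]
contact_force: [-0.0, -0.4, -0.5]
opening: 0.708
grasp_force: 0.0
```

Emit:
{"op": "step_arm", "data": {"motion": [{"claw": 60, "delta_pos": [0, 0, 0], "turn": 0.12}, {"claw": 60, "delta_pos": [0, 0, 0], "turn": 0.12}, {"claw": 60, "delta_pos": [0, 0, 0], "turn": 0.12}, {"claw": 60, "delta_pos": [0, 0, 0], "turn": 0.12}, {"claw": 60, "delta_pos": [0, 0, 0], "turn": 0.12}, {"claw": 60, "delta_pos": [0, 0, 0], "turn": 0.03}, {"claw": 60, "delta_pos": [0, 0, 0], "turn": 0}]}}

```text
clock: 1.18
eef_pos: [255.2, 570.2, 238.9]
tcp_rot: [-3.141, 0.001, 1.369]
contact_force: [0.6, 0.2, -0.4]
opening: 0.703
grasp_force: 0.0
```

```bash
python3 -c "
from h import *
go(431,241,14,78.5)"
```

```text
{'yaw': np.float64(78.46), 'e': array([255.2, 570.2, 238.9]), 'dx': np.float64(-287.4), 'dy': np.float64(238.1), 'dz': np.float64(224.9), 'turn': -0.001, 'f': array([ 0.6,  0.2, -0.4]), 't': 1.1833, 'open': 0.7026669179941327, 'q6': np.float64(1.348986577323809)}
```

Emit:
{"op": "step_arm", "data": {"motion": [{"claw": 60, "delta_pos": [-24, 19.8, 5], "turn": 0}, {"claw": 60, "delta_pos": [-24, 19.8, 5], "turn": 0}, {"claw": 60, "delta_pos": [-24, 19.8, 5], "turn": 0}, {"claw": 60, "delta_pos": [-24, 19.8, 5], "turn": 0}, {"claw": 60, "delta_pos": [-24, 19.8, 5], "turn": 0}, {"claw": 60, "delta_pos": [-24, 19.8, 5], "turn": 0}, {"claw": 60, "delta_pos": [-24, 19.8, 5], "turn": 0}, {"claw": 60, "delta_pos": [-24, 19.8, 5], "turn": 0}]}}

```text
clock: 1.85
eef_pos: [372.7, 349.4, 199.0]
tcp_rot: [-3.142, 0.0, 1.373]
contact_force: [-0.0, -0.4, -0.7]
opening: 0.701
grasp_force: 0.0
```

Emit:
{"op": "step_arm", "data": {"motion": [{"claw": 60, "delta_pos": [-24, 19.8, 10], "turn": 0}, {"claw": 60, "delta_pos": [-24, 19.8, 10], "turn": 0}, {"claw": 60, "delta_pos": [-24, 19.8, 10], "turn": 0}, {"claw": 60, "delta_pos": [-23, 20, 10], "turn": 0}, {"claw": 60, "delta_pos": [0, 0, 30], "turn": 0}, {"claw": 60, "delta_pos": [0, 0, 30], "turn": 0}, {"claw": 60, "delta_pos": [0, 0, 0], "turn": 0}, {"claw": 60, "delta_pos": [0, 0, 0], "turn": 0}]}}

```text
clock: 2.52
eef_pos: [430.3, 241.3, 98.4]
tcp_rot: [-3.139, 0.002, 1.372]
contact_force: [0.3, 0.2, 0.4]
opening: 0.701
grasp_force: 0.0
```

```bash
python3 -c "
from h import *
go(431,241,14,78.5)
snap('wrist','w1')"
```

```text
{'yaw': np.float64(78.59), 'e': array([430.3, 241.3,  98.4]), 'dx': np.float64(-0.1), 'dy': np.float64(0.7), 'dz': np.float64(84.4), 'turn': 0.002, 'f': array([0.3, 0.2, 0.4]), 't': 2.5167, 'open': 0.700971380880686, 'q6': np.float64(0.7070919979344708)}
```

View pics/w1.png

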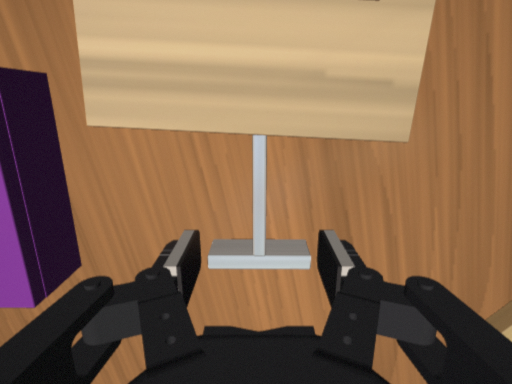

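The wrist view shows the neck (column 260) centred between the fingers and vertical, with the head at (260,255). I'll descend and grip.

Emit:
{"op": "step_arm", "data": {"motion": [{"claw": 60, "delta_pos": [0, 0, 21], "turn": 0}, {"claw": 60, "delta_pos": [0, 0, 21], "turn": 0}, {"claw": 60, "delta_pos": [0, 0, 21], "turn": 0}, {"claw": 60, "delta_pos": [0, 0, 20], "turn": 0}, {"claw": 60, "delta_pos": [0, 0, 0], "turn": 0}, {"claw": 0, "delta_pos": [0, 0, 0], "turn": 0}, {"claw": 0, "delta_pos": [0, 0, 0], "turn": 0}, {"claw": 0, "delta_pos": [0, 0, 0], "turn": 0}]}}

```text
clock: 3.23
eef_pos: [432.5, 242.8, 18.0]
tcp_rot: [3.139, -0.002, 1.371]
contact_force: [0.4, 0.2, 0.0]
opening: 0.281
grasp_force: 0.0
```

Emit:
{"op": "step_arm", "data": {"motion": [{"claw": 0, "delta_pos": [0, 0, 0], "turn": 0}, {"claw": 0, "delta_pos": [0, 0, 0], "turn": 0}, {"claw": 0, "delta_pos": [0, 0, 0], "turn": 0}, {"claw": 0, "delta_pos": [0, 0, 0], "turn": 0}]}}

```text
clock: 3.57
eef_pos: [432.2, 242.5, 17.8]
tcp_rot: [3.14, -0.002, 1.371]
contact_force: [-2.3, 0.2, 11.1]
opening: 0.103
grasp_force: 58.9
```

Emit:
{"op": "step_arm", "data": {"motion": [{"claw": 0, "delta_pos": [0, 0, -1], "turn": 0}, {"claw": 0, "delta_pos": [-10, 0, 0], "turn": 0}, {"claw": 0, "delta_pos": [-15, 0, 0], "turn": 0}, {"claw": 0, "delta_pos": [-15, 0, 0], "turn": 0}, {"claw": 0, "delta_pos": [0, 0, 0], "turn": 0}]}}

```text
clock: 3.98
eef_pos: [423.1, 200.3, 17.8]
tcp_rot: [3.141, 0.0, 1.37]
contact_force: [1.5, -6.4, 9.2]
opening: 0.099
grasp_force: 59.8
```

Emit:
{"op": "step_arm", "data": {"motion": [{"claw": 0, "delta_pos": [-15, 0, 0], "turn": 0}, {"claw": 0, "delta_pos": [-20, 0, 0], "turn": 0}, {"claw": 0, "delta_pos": [-20, 0, 0], "turn": 0}, {"claw": 0, "delta_pos": [-20, 0, 0], "turn": 0}, {"claw": 0, "delta_pos": [-20, 0, 0], "turn": 0}, {"claw": 0, "delta_pos": [-20, 0, 0], "turn": 0}, {"claw": 0, "delta_pos": [-20, 0, 0], "turn": 0}, {"claw": 0, "delta_pos": [-15, 0, 0], "turn": 0}]}}

```text
clock: 4.65
eef_pos: [393.4, 54.1, 17.8]
tcp_rot: [3.14, -0.001, 1.37]
contact_force: [1.3, 4.8, 5.5]
opening: 0.1
grasp_force: 59.5
```

Emit:
{"op": "step_arm", "data": {"motion": [{"claw": 0, "delta_pos": [0, 0, 0], "turn": 0}, {"claw": 0, "delta_pos": [0, 0, 0], "turn": 0}]}}

```text
clock: 4.82
eef_pos: [392.8, 53.6, 17.8]
tcp_rot: [-3.142, 0.001, 1.369]
contact_force: [-1.0, -9.4, 12.9]
opening: 0.102
grasp_force: 60.3
```

```bash
python3 -c "
from h import *
snap('scene','s1');crop('s1',160,70,440,220,2.8,'s1c')"
```

```text
(no output)
```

View pics/s1c.png

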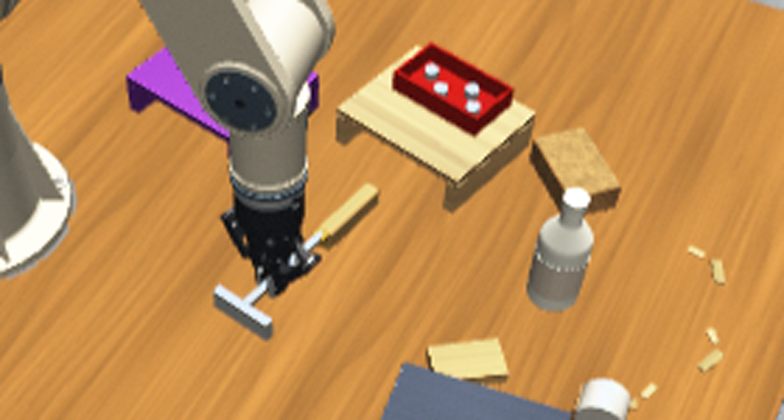

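The rake is fully out of the shelf, flat on the bench with its handle toward the shelf. I'll release it and move over the handle.

Emit:
{"op": "step_arm", "data": {"motion": [{"claw": 60, "delta_pos": [0, 0, 0], "turn": 0}, {"claw": 60, "delta_pos": [0, 0, 0], "turn": 0}, {"claw": 60, "delta_pos": [0, 0, 0], "turn": 0}, {"claw": 60, "delta_pos": [0, 0, 0], "turn": 0}, {"claw": 60, "delta_pos": [0, 0, -20], "turn": 0}, {"claw": 60, "delta_pos": [0, 0, -30], "turn": 0}, {"claw": 60, "delta_pos": [0, 0, -30], "turn": 0}, {"claw": 60, "delta_pos": [0, 0, 0], "turn": 0}]}}

```text
clock: 5.53
eef_pos: [396.0, 56.1, 101.2]
tcp_rot: [3.136, -0.002, 1.371]
contact_force: [1.7, -0.3, 0.3]
opening: 0.703
grasp_force: 0.0
```

Emit:
{"op": "step_arm", "data": {"motion": [{"claw": 60, "delta_pos": [24, 0, 0], "turn": 0}, {"claw": 60, "delta_pos": [24, 0, 0], "turn": 0}, {"claw": 60, "delta_pos": [24, 0, 0], "turn": 0}, {"claw": 60, "delta_pos": [24, 0, 0], "turn": 0}, {"claw": 60, "delta_pos": [24, 0, 0], "turn": 0}, {"claw": 60, "delta_pos": [0, 0, 0], "turn": 0}, {"claw": 60, "delta_pos": [0, 0, 0], "turn": 0}]}}

```text
clock: 6.12
eef_pos: [417.1, 174.1, 96.8]
tcp_rot: [-3.141, 0.0, 1.373]
contact_force: [-0.5, 0.2, 0.4]
opening: 0.702
grasp_force: 0.0
```

```bash
python3 -c "
from h import *
go(431,241,14,78.5)
snap('wrist','w2')"
```

```text
{'yaw': np.float64(78.69), 'e': array([417.1, 174.1,  96.8]), 'dx': np.float64(68.4), 'dy': np.float64(0.5), 'dz': np.float64(82.8), 'turn': 0.003, 'f': array([-0.5,  0.2,  0.4]), 't': 6.1167, 'open': 0.7016637030179871, 'q6': np.float64(0.5895849663303441)}
```

View pics/w2.png

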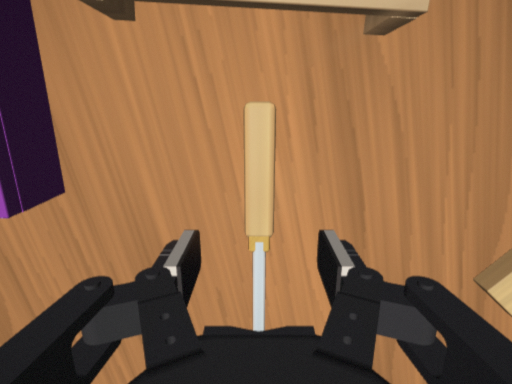

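The wrist view shows the handle centred (column 260), running from row 102 at the rear to row 236 at the front. I'll convert that to a position.

```bash
python3 -c "
from h import *
c=load('w2')
a=pix(c,260,103,30);b=pix(c,260,236,30);m=(a+b)/2;d=(b-a);n=np.linalg.norm(d);print(a,b,n,m,np.degrees(np.arctan2(d[1],d[0])))
t=m+d/n*22;go(*t,15-8,78.5);print(t,m+d/n*194)"
```

```text
[431.8 243.1] [413.3 149.5] 95.41074362984496 [422.55 196.3 ] -101.18038416967822
{'yaw': np.float64(78.63), 'e': array([416.7, 173.2,  96.7]), 'dx': np.float64(1.8), 'dy': np.float64(1.3), 'dz': np.float64(89.7), 'turn': 0.002, 'f': array([-0.4, -0.2, -0.5]), 't': 6.1667, 'open': 0.702267525672521, 'q6': np.float64(0.5893572195631522)}
[418.28423302 174.71752489] [384.93369115   5.98181036]
```

Emit:
{"op": "step_arm", "data": {"motion": [{"claw": 60, "delta_pos": [1.5, 1, 22], "turn": 0}, {"claw": 60, "delta_pos": [0, 0, 22], "turn": 0}, {"claw": 60, "delta_pos": [0, 0, 22], "turn": 0}, {"claw": 60, "delta_pos": [0, 0, 18], "turn": 0}, {"claw": 60, "delta_pos": [0, 0, 0], "turn": 0}, {"claw": 0, "delta_pos": [0, 0, 0], "turn": 0}, {"claw": 0, "delta_pos": [0, 0, 0], "turn": 0}, {"claw": 0, "delta_pos": [0, 0, 0], "turn": 0}], "force": 100}}

```text
clock: 6.83
eef_pos: [419.3, 174.5, 14.3]
tcp_rot: [3.14, -0.001, 1.37]
contact_force: [-4.2, 0.0, 0.8]
opening: 0.287
grasp_force: 0.2
```

Emit:
{"op": "step_arm", "data": {"motion": [{"claw": 0, "delta_pos": [0, 0, 0], "turn": 0}, {"claw": 0, "delta_pos": [0, 0, 0], "turn": 0}, {"claw": 0, "delta_pos": [0, 0, 0], "turn": 0}, {"claw": 0, "delta_pos": [0, 0, -15], "turn": 0}, {"claw": 0, "delta_pos": [0, 0, -15], "turn": 0}, {"claw": 0, "delta_pos": [0, 0, -10], "turn": 0}, {"claw": 0, "delta_pos": [0, 0, -5], "turn": 0}, {"claw": 0, "delta_pos": [0, 0, 0], "turn": 0}]}}

```text
clock: 7.5
eef_pos: [419.7, 175.0, 59.7]
tcp_rot: [3.139, -0.002, 1.371]
contact_force: [-0.3, 0.2, -3.0]
opening: 0.238
grasp_force: 98.2
```

```bash
python3 -c "
from h import *
go(400,-60,60,187.4)"
```

```text
{'yaw': np.float64(78.54), 'e': array([419.7, 175. ,  59.7]), 'dx': np.float64(-234.2), 'dy': np.float64(27.4), 'dz': np.float64(-0.3), 'turn': -1.9, 'f': array([-0.3,  0.2, -3. ]), 't': 7.5, 'open': 0.2375515317386661, 'q6': np.float64(0.5917778049616346)}
```

Emit:
{"op": "step_arm", "data": {"motion": [{"claw": 0, "delta_pos": [-15, 2, 0], "turn": 0}, {"claw": 0, "delta_pos": [-27, 3, 0], "turn": 0}, {"claw": 0, "delta_pos": [-32, 4, 0], "turn": 0}, {"claw": 0, "delta_pos": [-32, 4, 0], "turn": 0}, {"claw": 0, "delta_pos": [-32, 4, 0], "turn": 0}, {"claw": 0, "delta_pos": [-32, 4, 0], "turn": 0}, {"claw": 0, "delta_pos": [-32, 3, 0], "turn": 0}, {"claw": 0, "delta_pos": [-32, 3, 0], "turn": 0}]}}

```text
clock: 8.17
eef_pos: [398.0, -61.5, 57.9]
tcp_rot: [-3.141, 0.0, 1.371]
contact_force: [0.3, 0.5, -1.8]
opening: 0.235
grasp_force: 98.2
```

Emit:
{"op": "step_arm", "data": {"motion": [{"claw": 0, "delta_pos": [0, 0, 0], "turn": -0.05}, {"claw": 0, "delta_pos": [0, 0, 0], "turn": -0.1}, {"claw": 0, "delta_pos": [0, 0, 0], "turn": -0.12}, {"claw": 0, "delta_pos": [0, 0, 0], "turn": -0.12}, {"claw": 0, "delta_pos": [0, 0, 0], "turn": -0.12}, {"claw": 0, "delta_pos": [0, 0, 0], "turn": -0.12}, {"claw": 0, "delta_pos": [0, 0, 0], "turn": -0.12}, {"claw": 0, "delta_pos": [0, 0, 0], "turn": -0.12}]}}

```text
clock: 8.83
eef_pos: [398.3, -60.0, 57.8]
tcp_rot: [-3.141, -0.001, 2.247]
contact_force: [0.6, -0.6, -0.4]
opening: 0.233
grasp_force: 98.2
```

Emit:
{"op": "step_arm", "data": {"motion": [{"claw": 0, "delta_pos": [0, 0, 0], "turn": -0.12}, {"claw": 0, "delta_pos": [0, 0, 0], "turn": -0.12}, {"claw": 0, "delta_pos": [0, 0, 0], "turn": -0.12}, {"claw": 0, "delta_pos": [0, 0, 0], "turn": -0.12}, {"claw": 0, "delta_pos": [0, 0, 0], "turn": -0.12}, {"claw": 0, "delta_pos": [0, 0, 0], "turn": -0.12}, {"claw": 0, "delta_pos": [0, 0, 0], "turn": -0.12}, {"claw": 0, "delta_pos": [0, 0, 0], "turn": -0.12}]}}

```text
clock: 9.5
eef_pos: [398.3, -60.0, 57.8]
tcp_rot: [3.141, -0.001, -3.076]
contact_force: [-0.4, 0.4, -1.4]
opening: 0.237
grasp_force: 98.2
```

Emit:
{"op": "step_arm", "data": {"motion": [{"claw": 0, "delta_pos": [0, 0, 0], "turn": -0.07}, {"claw": 0, "delta_pos": [0, 0, 0], "turn": 0}, {"claw": 0, "delta_pos": [0, 0, 0], "turn": 0}]}}

```text
clock: 9.75
eef_pos: [398.4, -60.0, 58.0]
tcp_rot: [3.141, -0.001, -3.015]
contact_force: [-0.0, -0.1, -3.0]
opening: 0.237
grasp_force: 98.2
```

```bash
python3 -c "
from h import *
def S(x,y):
    w=np.radians(7.4);return 614.3+x*np.cos(w)-y*np.sin(w),-175.9+x*np.sin(w)+y*np.cos(w)
go(*S(-210,5),45,187.4)"
```

```text
{'yaw': np.float64(-172.74), 'e': array([398.4, -60. ,  58. ]), 'dx': np.float64(10.5), 'dy': np.float64(-137.7), 'dz': np.float64(13.0), 'turn': -0.002, 'f': array([-0. , -0.1, -3. ]), 't': 9.75, 'open': 0.23719521984050843, 'q6': np.float64(-1.8507561939201091)}
```

Emit:
{"op": "step_arm", "data": {"motion": [{"claw": 0, "delta_pos": [2, -17, 0], "turn": 0}, {"claw": 0, "delta_pos": [2, -24, 0], "turn": 0}, {"claw": 0, "delta_pos": [2, -24, 0], "turn": 0}, {"claw": 0, "delta_pos": [2, -24, 0], "turn": 0}, {"claw": 0, "delta_pos": [2, -24, 0], "turn": 0}, {"claw": 0, "delta_pos": [1, -24, 0], "turn": 0}, {"claw": 0, "delta_pos": [0, 0, 0], "turn": 0}, {"claw": 0, "delta_pos": [0, 0, 0], "turn": 0}]}}

```text
clock: 10.42
eef_pos: [405.4, -198.3, 58.1]
tcp_rot: [-3.142, 0.0, -3.017]
contact_force: [-0.1, 0.3, -1.8]
opening: 0.234
grasp_force: 98.5
```

```bash
python3 -c "
from h import *
go(400,-198,45,187.4)
snap('top','t2');crop('t2',205,20,385,155,4.4,'t2c')"
```

```text
{'yaw': np.float64(-172.86), 'e': array([ 405.4, -198.3,   58.1]), 'dx': np.float64(5.3), 'dy': np.float64(1.0), 'dz': np.float64(13.1), 'turn': -0.005, 'f': array([-0.1,  0.3, -1.8]), 't': 10.4167, 'open': 0.23392488727364757, 'q6': np.float64(-2.153799573211863)}
```

View pics/t2c.png

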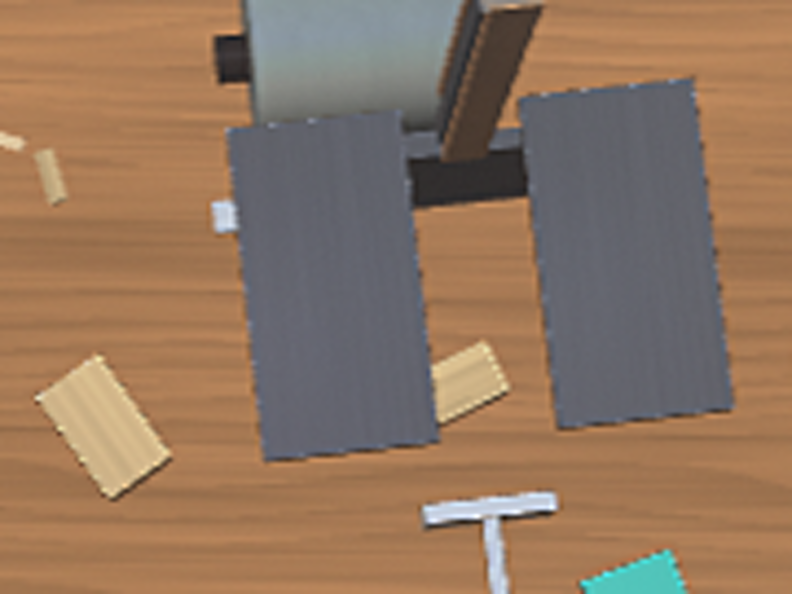

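Head bar centre at (490,508), offcut still at (470,385), and the turquoise block is clear at (635,580). I'll check the head's position and height.

```bash
python3 -c "
from h import *
c=load('t2');B=lambda u,v,z:pix(c,205+u/4.4-.4,20+v/4.4-.4,z)
for z in (30,60,74):
  l,r=B(423,507,z),B(555,493,z);d=l-r;print(z,B(490,505,z),np.linalg.norm(d),np.degrees(np.arctan2(d[1],d[0]))-90)
  print((B(490,505,z)-[614.3,-175.9])@np.array([[.9917,-.1288],[.1288,.9917]]))
"
```

```text
30 [ 585.6 -181.7] 83.58833650695533 6.801939253502127
[-29.20883  -2.0553 ]
60 [ 580.9 -177.9] 81.67802642081897 6.8204858402791615
[-33.38038   2.31852]
74 [ 578.7 -176.1] 80.77252007954189 6.825870341183162
[-35.33028   4.38694]
```

Emit:
{"op": "step_arm", "data": {"motion": [{"claw": 0, "delta_pos": [-14, 3, 0], "turn": 0}, {"claw": 0, "delta_pos": [-20, 0, 0], "turn": 0}, {"claw": 0, "delta_pos": [-24, 0, 0], "turn": 0}, {"claw": 0, "delta_pos": [-24, 0, 0], "turn": 0}, {"claw": 0, "delta_pos": [-24, 0, 0], "turn": 0}, {"claw": 0, "delta_pos": [-24, 0, 0], "turn": 0}, {"claw": 0, "delta_pos": [-18, 0, 0], "turn": 0}, {"claw": 0, "delta_pos": [0, 0, 0], "turn": 0}]}}

```text
clock: 11.13
eef_pos: [556.4, -173.6, 58.6]
tcp_rot: [-3.14, 0.004, -3.011]
contact_force: [0.9, -0.9, -1.2]
opening: 0.235
grasp_force: 98.5
```

Emit:
{"op": "step_arm", "data": {"motion": [{"claw": 0, "delta_pos": [0, 0, 0], "turn": 0}, {"claw": 0, "delta_pos": [0, 0, 15], "turn": 0}, {"claw": 0, "delta_pos": [0, 0, 15], "turn": 0}, {"claw": 0, "delta_pos": [0, 0, 8], "turn": 0}, {"claw": 0, "delta_pos": [0, 0, 0], "turn": 0}, {"claw": 0, "delta_pos": [0, 0, 0], "turn": 0}]}}

```text
clock: 11.63
eef_pos: [550.9, -174.9, 20.0]
tcp_rot: [3.141, -0.002, -3.013]
contact_force: [-0.3, -0.3, -1.5]
opening: 0.236
grasp_force: 98.5
```

```bash
python3 -c "
from h import *
go(400,-198,14.3,187.4)
snap('top','t3');crop('t3',205,20,385,155,4.4,'t3c')"
```

```text
{'yaw': np.float64(-172.6), 'e': array([ 550.9, -174.9,   20. ]), 'dx': np.float64(152.7), 'dy': np.float64(-3.5), 'dz': np.float64(5.7), 'turn': -0.0, 'f': array([-0.3, -0.3, -1.5]), 't': 11.6333, 'open': 0.2360146894603325, 'q6': np.float64(-2.0098056082145113)}
```

View pics/t3c.png

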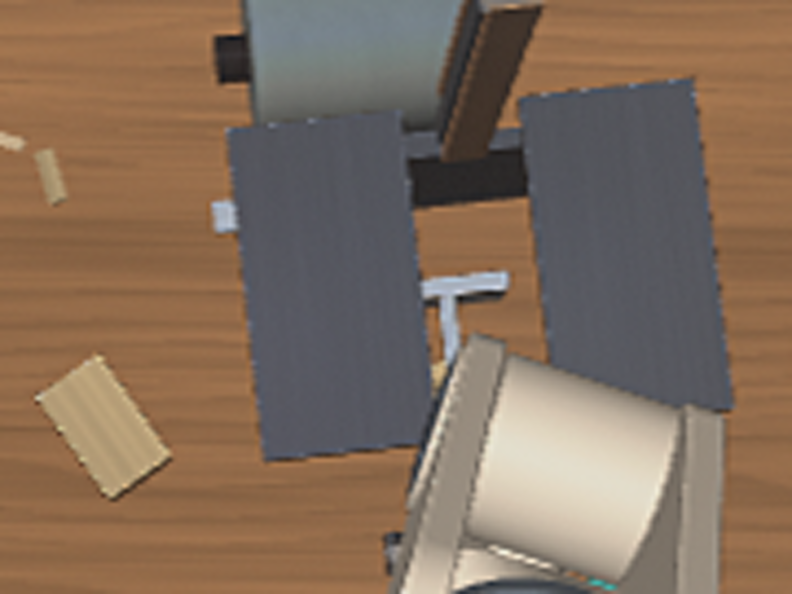

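The head bar at (465,285) is well behind the offcut (its corner at (440,375)). I'll lower it to the bench and rake.

Emit:
{"op": "step_arm", "data": {"motion": [{"claw": 0, "delta_pos": [0, 0, 4.5], "turn": 0}, {"claw": 0, "delta_pos": [0, 0, 0], "turn": 0}, {"claw": 0, "delta_pos": [8, 0, 0], "turn": 0}, {"claw": 0, "delta_pos": [8, 0, 0], "turn": 0}, {"claw": 0, "delta_pos": [8, 0, 0], "turn": 0}, {"claw": 0, "delta_pos": [8, 0, 0], "turn": 0}, {"claw": 0, "delta_pos": [8, 0, 0], "turn": 0}]}}

```text
clock: 12.27
eef_pos: [511.0, -180.6, 15.9]
tcp_rot: [3.142, -0.0, -3.013]
contact_force: [-0.2, -0.0, -2.3]
opening: 0.237
grasp_force: 98.5
```

Emit:
{"op": "step_arm", "data": {"motion": [{"claw": 0, "delta_pos": [8, 0, 0], "turn": 0}, {"claw": 0, "delta_pos": [8, 0, 0], "turn": 0}, {"claw": 0, "delta_pos": [8, 0, 0], "turn": 0}, {"claw": 0, "delta_pos": [8, 0, 0], "turn": 0}, {"claw": 0, "delta_pos": [8, 0, 0], "turn": 0}, {"claw": 0, "delta_pos": [8, 0, 0], "turn": 0}, {"claw": 0, "delta_pos": [8, 0, 0], "turn": 0}, {"claw": 0, "delta_pos": [8, 0, 0], "turn": 0}]}}

```text
clock: 12.93
eef_pos: [447.9, -188.8, 15.8]
tcp_rot: [-3.142, 0.0, -3.012]
contact_force: [-0.8, -0.5, -2.3]
opening: 0.234
grasp_force: 98.5
```

Emit:
{"op": "step_arm", "data": {"motion": [{"claw": 0, "delta_pos": [8, 0, 0], "turn": 0}, {"claw": 0, "delta_pos": [8, 0, 0], "turn": 0}, {"claw": 0, "delta_pos": [8, 0, 0], "turn": 0}, {"claw": 0, "delta_pos": [8, 0, 0], "turn": 0}, {"claw": 0, "delta_pos": [8, 0, 0], "turn": 0}, {"claw": 0, "delta_pos": [5, 0, 0], "turn": 0}, {"claw": 0, "delta_pos": [3, 0, 0], "turn": 0}, {"claw": 0, "delta_pos": [0, 0, 0], "turn": 0}]}}

```text
clock: 13.6
eef_pos: [400.3, -194.9, 15.8]
tcp_rot: [3.141, -0.001, -3.013]
contact_force: [0.1, -0.2, -2.4]
opening: 0.237
grasp_force: 98.5
```

```bash
python3 -c "
from h import *
go(400,-198,14.3,187.4)
snap('top','t4');crop('t4',205,20,385,155,4.4,'t4c')"
```

```text
{'yaw': np.float64(-172.62), 'e': array([ 400.3, -194.9,   15.8]), 'dx': np.float64(0.7), 'dy': np.float64(-3.1), 'dz': np.float64(1.5), 'turn': -0.0, 'f': array([ 0.1, -0.2, -2.4]), 't': 13.6, 'open': 0.2367056156114214, 'q6': np.float64(-2.155939518773995)}
```

View pics/t4c.png

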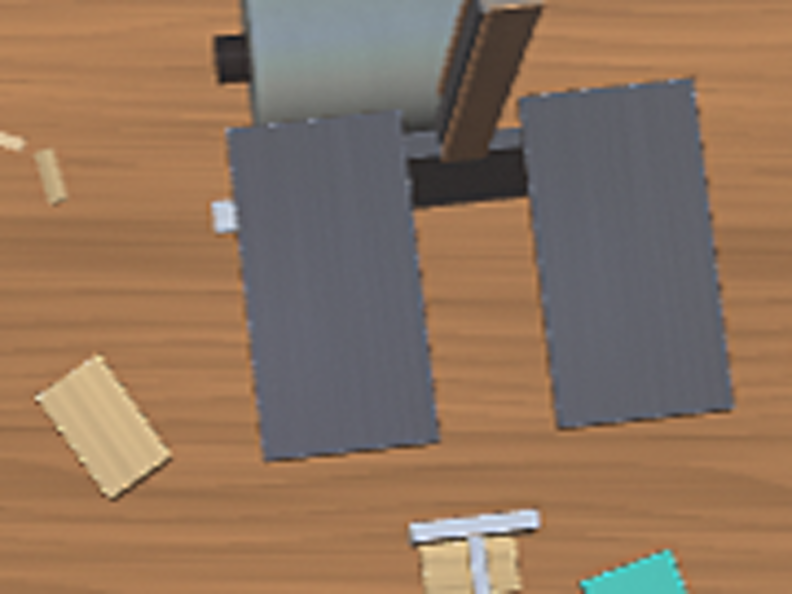

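The offcut now lies at (470,567) against the head, in front of the table. I'll set the rake down, release it and retreat.

Emit:
{"op": "step_arm", "data": {"motion": [{"claw": 0, "delta_pos": [0, 0, 1.2], "turn": 0}, {"claw": 0, "delta_pos": [0, 0, 0], "turn": 0}, {"claw": 50, "delta_pos": [0, 0, 0], "turn": 0}, {"claw": 50, "delta_pos": [0, 0, 0], "turn": 0}, {"claw": 50, "delta_pos": [0, 0, 0], "turn": 0}, {"claw": 50, "delta_pos": [0, 0, 0], "turn": 0}, {"claw": 50, "delta_pos": [0, 0, -10], "turn": 0}, {"claw": 50, "delta_pos": [0, 0, -20], "turn": 0}]}}

```text
clock: 14.32
eef_pos: [399.8, -194.2, 43.9]
tcp_rot: [3.139, -0.003, -3.012]
contact_force: [0.5, 0.5, 0.5]
opening: 0.586
grasp_force: 0.0
```

Emit:
{"op": "step_arm", "data": {"motion": [{"claw": 50, "delta_pos": [0, 0, -30], "turn": 0}, {"claw": 50, "delta_pos": [0, 0, -30], "turn": 0}, {"claw": 50, "delta_pos": [0, 0, -30], "turn": 0}, {"claw": 50, "delta_pos": [0, 0, -30], "turn": 0}, {"claw": 50, "delta_pos": [0, 0, 0], "turn": 0}, {"claw": 50, "delta_pos": [0, 0, 0], "turn": 0}, {"claw": 50, "delta_pos": [0, 0, 0], "turn": 0}]}}

```text
clock: 14.9
eef_pos: [400.8, -194.7, 164.7]
tcp_rot: [-3.141, 0.0, -3.012]
contact_force: [-0.3, -0.8, -0.7]
opening: 0.585
grasp_force: 0.0
```

```bash
python3 -c "
from h import *
go(400,-198,14.3,187.4)
snap('wrist','w5')"
```

```text
{'yaw': np.float64(-172.6), 'e': array([ 400.8, -194.7,  164.7]), 'dx': np.float64(1.2), 'dy': np.float64(-3.1), 'dz': np.float64(150.4), 'turn': 0.0, 'f': array([-0.3, -0.8, -0.7]), 't': 14.9, 'open': 0.5854415223069315, 'q6': np.float64(-2.15564880477984)}
```

View pics/w5.png

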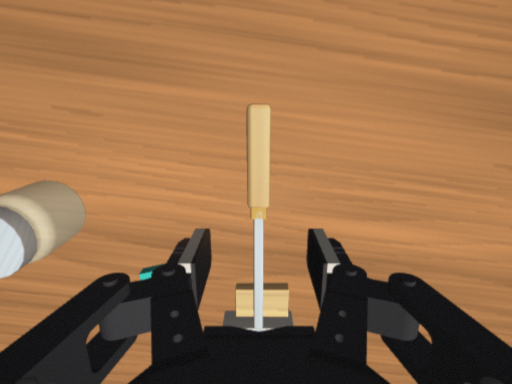

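The wrist view shows the rake flat and released (handle at (259,155)), the offcut in front of its head at (262,300), and the gripper clear. Handing in.

```bash
python3 -c "
from rig import *
print(sign_off())"
```

```text
the job is handed in; nothing more can be done
None
```

I handed the job in at about 15 s of the 67 s limit: the last pictures show the offcut about 65 mm in front of the table, with the rake flat, released and clear of it; I haven't seen the judge's result.

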